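Index the carving table to the next petal

ROBOT

A 7-joint arm with a two-finger parallel gripper is mounted at the origin on the work surface. World frame = base frame: x ahead of the robot, y to its left, z up, the work surface at z = 0. Lengths are in m, angles in degrees, forces in N, time in s.
With the tool pointing down it reaches from about 0.425 to 0.925 m from the base axis. Payload 6.8 kg.
Tool frame: the origin (TCP) lies midway between the tips of the shut fingers; the grasp point (between the pads) lies 19 mm behind it (ctrl.hold_point_z is the distance from the TCP to the grasp point, in m); z points along the fingers, y is the direction in which the jaws open and shut (so a half turn about z gives the same grasp; the last joint's range is limited). The gripper opens to 88 mm and grips with 3 to 60 N. Pads are 20 mm wide; open, the fingers measure 115 mm over their backs; the gripper's body (75 mm by 178 mm) begins 61 mm behind the grasp point.
Start: joints at [-77.011, 27.33, 1.283, 89.118, -0.659, 63.558, -4.761], TCP at [0.222, 0.638, 0.223] pointing down, gripper open.
Joint ranges: [-169.35, 169.35], [-19.33, 120.38], [-80.79, 83.38], [13.8, 139.57], [-78.32, 258.32], [9.67, 109.79], [-169.56, 169.56]. Speed limits (degrees/s): [136.94, 136.94, 180, 180, 180, 180, 180].

INTERFACE

Orientations are given as a 3x3 rotation matrix whose columns are the frame's x, y, z axes.
In Python, from rig import ctrl, cams, order gives the robot as it stands. The module is installed in compiled form; this text tells all that it offers.
- The arm moves only by the tool servo_tool, never from a script. Its argument "commands" is a list of rows, each a list of 3 entries, a list of its own where there are three numbers: the shift along the tool's x, y, z in cm, then the turn, a rotation vector about the tool's x, y, z in degrees, then the closure, from 0 (fully open) to 1 (shut). A call has 1 to 20 rows; each row shifts and turns the commanded pose from where the row before left it, along the tool's axes as they then stand; what a row does not reach is not made up. A row lasts 1/10 s, in which the tool goes at most 50 mm and 8.59 degrees, less where a joint would pass 70% of its speed; a pose out of reach is approached as far as the arm can. A call is refused whole if a number of a shift passes 5 or a number of a turn 8.59, either way. A call with a gripper value outside its range is refused whole. The fingers move at their own pace and stop on an object; "force" is the grip in N (left out, the last holds). Time passes only in rows, so rows that do not move let the fingers close. It gives the time, the measured TCP pose, the force and the opening at its end, in the units of the state.
- ctrl.state(): the state, without advancing time (a new reading comes with each control period).
- cams.read_camera(name): name is "scene" or "top" or "wrist"; returns a dict with "img" (480x640x3 uint8, red, green, blue), "z_map" (480x640 float32, m along the optical axis (not along the pixel's ray), 0 where there is no reading), "fx", "fy", "cx", "cy" (pixels), "R" (3x3) and "t" (3): a world point X has camera coordinates R X + t; the wrist camera has in their place "tool_from_camera" (4x4, takes a point from camera to tool coordinates, whose origin is the TCP and whose axes are the flange's). Camera axes: x right, y down, z forward; pixel columns grow to the right and rows downward; lengths in m; the calibration is good to about 2 mm. A picture is of the moment at which its call begins: read the wrist's pose just before it.
- order.sign_off(): hands the job in, once; it reports no verdict.
The state is a dict: "time_s": time; "joints": joint angles; "joint_velocities": joint speeds; "effort": joint torques, N m; "tool_pos": TCP position; "tcp_rot": TCP orientation; "force": force on the tool from outside, world axes, zero at the start; "ft_torque": the same for the moment, N m; "gripper_width": finger opening in m.
Only numpy, scipy, OpenCV 4.12 (cv2) and the standard library are available. Lean on these libraries where they do the work, as an engineer would, in place of code of your own. Each camera call takes 0.05 s, during which the arm holds its last target.

TASK

Bring the rosette on the indexing carving table round to its next station: push the table anticlockwise (seen from above) until the pawl has dropped behind the next ratchet tooth, then ease it back the other way and bear it firmly, without forcing, against the pawl. Then press the cam lever down until the cam grips the ring hard, let go, and leave the other things on the bench as they are.

Things in the scene. Friction and masses are not known exactly. Their poses are not given: they have to be found in the camera images.
- index_base: cast-iron base of the indexing carving table, bolted to the bench: dark plate 230 x 350 x 12 mm, origin on its underside on the turntable's vertical axis, z up. Its +y side carries the cam clamp, its -y side the pawl. The turntable and the lever stay where they are left
- table_top (a point): centre of the turntable on its axis, at the height of the blank's flat (80 mm above the bench), turning with it. One piece: steel ratchet ring (height 30 to 44 mm, radius 125 mm at the tips of its 8 teeth), plywood faceplate (radius 90 mm, top at 62 mm), round pine blank (radius 70 mm, top at 80 mm, relief up to 90 mm) and four dogs
- turntable (a joint): turntable angle, rad, anticlockwise from above positive. Stations (a tooth's square face on the pawl): the last near 0, the next near 0.785, the one after near 1.571; each up to 0.075 more or less, as the pawl's nose is set, so the seat must be felt. Starts at 0.10 to 0.30. At a dog 2.5 N turns it, 5 N while the pawl climbs a tooth (from 0.34 to 0.49 on). The pawl drops up to 0.02 past the seat
- dog0_top (a point): top centre of a dark round bench dog (peg), 18 mm across, 53 mm proud of the faceplate: its top is 115 mm above the bench, 35 mm above the flat of the blank. Its axis is 79 mm from the table's axis. It is part of the turntable and a good place to push. Dog 0 lies 22.5 degrees anticlockwise of the base's +x axis when joint turntable is 0
- dog1_top (a point): the same for the dog at 112.5 degrees
- dog2_top (a point): the same for the dog at 202.5 degrees
- dog3_top (a point): the same for the dog at 292.5 degrees
- pawl: brass pawl, a 60 mm arm at the ring's -y side, spring-held to the teeth, works by itself; origin on its pivot at bench level, 62 mm to -x and 132 mm to -y of the table's axis (base axes). Once it has dropped, the table cannot turn back past it. Bear the table back on it with 13 to 18 N at a dog for half a second; under 12 N it is not home, over 19 N (or a fast run into it) bruises it
- pawl_end (a point): top of the pawl arm's end, 44 mm above the bench: 121 mm from the table's axis when the pawl is down between two teeth (as at the start), up to 129 mm when it rides over a tooth. The steel nose (10 mm across) is a set screw that stands out of it, set up to 9 mm in or out of its middle place, differently each time
- cam_lever (a joint): cam lever angle, rad: 0 open (45 degrees up), 0.73 end stop (nearly level). Starts at 0 to 0.12. It swings down and outwards in the vertical plane of the base's +y axis. Free (2 N) to 0.32, where the cam meets the ring's top, then stiffer: pressed down 55 mm out from the axle, 6 N gives about 0.43, 10 N 0.51 (gripping hard), 16 N 0.68. It stays where it is left
- cam_axle (a point): the cam lever's axle, fixed on the base: 104 mm from the table's axis towards the base's +y, 64 mm above the bench, between two cheeks that reach up to 74 mm and 156 mm out
- lever_ball (a point): centre of the black ball (20 mm across) that ends the cam lever, 75 mm from the axle; the bar between is 12 mm thick. Open it is 157 mm from the table's axis and 117 mm above the bench, pressed fully down 179 mm out and 68 mm up
- gouge_wide: wide carving gouge with a dark handle, 235 mm long, lying on the bench: a bystander, to be left alone; origin under its middle (at the ferrule)
- gouge_narrow: narrow gouge with a pale handle, 230 mm long, lying on the bench: a bystander, to be left alone; origin under its middle (at the ferrule)
- gouge_bent: medium gouge with a pale handle, 225 mm long, lying on the bench: a bystander, to be left alone; origin under its middle (at the ferrule)
- mallet: round wooden carver's mallet, 82 mm across and 204 mm tall, standing on its head, handle up: a bystander, to be left alone; origin under its middle
- pencil: blue pencil, 166 mm long, lying on the bench: a bystander, to be left alone; origin under its middle
- offcut: pine offcut, 75 x 45 x 28 mm: a bystander, to be left alone; origin under its middle
- oilstone: grey oilstone in a wooden tray, 60 x 170 x 26 mm: a bystander, to be left alone; origin under its middle
- oil_bottle: amber oil bottle, 48 mm across, 120 mm tall: a bystander, to be left alone; origin under its middle

How it is judged:
By the outcome, as a careful person would: the job done as asked, in the order asked, and still so for the second after the job is handed in, with the robot touching nothing.
It also fails if it takes over 59 s, if anything falls off the work surface, if the arm or the gripper's body presses on something with over 40 N, if the wrist force passes 120 N, or if a joint passes its speed limit or range.

## Working session

There is one attempt and no reset: what is moved stays moved. The work goes in short steps, Python scripts to look and compute and a tool call to move; the robot and the scene stay as the last step left them, time stands still between calls to the robot, and variables do not carry over. Pictures are saved under pics/ and viewed, and the job is handed in when it is done.

Besides the shell and the picture viewer there is one more tool, called after ">>>" by a JSON object that holds its "fn" and its "kwargs". servo_tool: Moves the arm, as the interface text tells. Its arguments: {"type":"object","properties":{"commands":{"type":"array"},"force":{"type":"number"}},"required":["commands"]}

```bash
mkdir -p pics
python3 - <<'E'
from rig import ctrl,cams
import cv2
s=ctrl.state();print({k:s[k] for k in('time_s','tool_pos','tcp_rot','force','gripper_width')})
for n in('scene','top'):
    c=cams.read_camera(n);cv2.imwrite(f'pics/{n}0.png',c['img'][...,::-1])
    print(n,c['fx'],c['fy'],c['cx'],c['cy'],c['R'],c['t'])
E
```

```text
{'time_s': 0.0, 'tool_pos': array([0.22161482, 0.63696992, 0.22174031]), 'tcp_rot': array([[-9.44470734e-01,  3.28595240e-01, -4.48988075e-04],
       [ 3.28595525e-01,  9.44469289e-01, -1.65601777e-03],
       [-1.20104109e-04, -1.71159579e-03, -9.99998528e-01]]), 'force': array([0.09468423, 0.18701126, 0.79522227]), 'gripper_width': 0.08752650510860623}
scene 449.0279963551485 449.0279963551485 315.4573310518773 231.04982436139466 [[-0.84179175  0.53967532  0.01171319]
 [ 0.39722735  0.63400081 -0.66351594]
 [-0.36550935 -0.55388944 -0.74807045]] [ 0.46614345 -0.15851135  1.40194594]
top 442.95252935960076 442.95252935960076 312.99838237045543 238.34464504115815 [[-0.05332831 -0.99857128  0.00339081]
 [-0.97610514  0.05141159 -0.21112937]
 [ 0.21065339 -0.01456896 -0.97745225]] [0.01950251 0.5655752  1.23118043]
```

View pics/scene0.png

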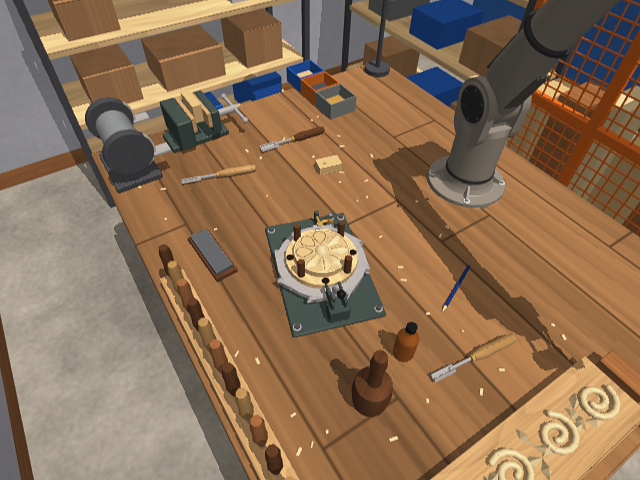

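View pics/top0.png

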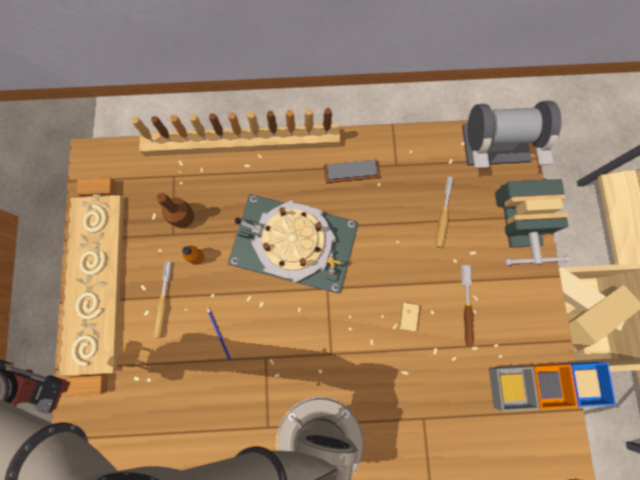

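The scene picture shows the base near (325,270), with the clamp at its lower edge. The top picture shows the turntable centred near (292,238), the lever near (245,226) and the pawl near (333,262). I'll zoom in on both.

Run:
```python
import cv2
a=cv2.imread('pics/top0.png')[185:300,220:370];cv2.imwrite('pics/topz.png',cv2.resize(a,(750,575),interpolation=cv2.INTER_CUBIC))
a=cv2.imread('pics/scene0.png')[200:345,255:400];cv2.imwrite('pics/scenez.png',cv2.resize(a,(580,580),interpolation=cv2.INTER_CUBIC))
```

```text
(no output)
```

View pics/topz.png

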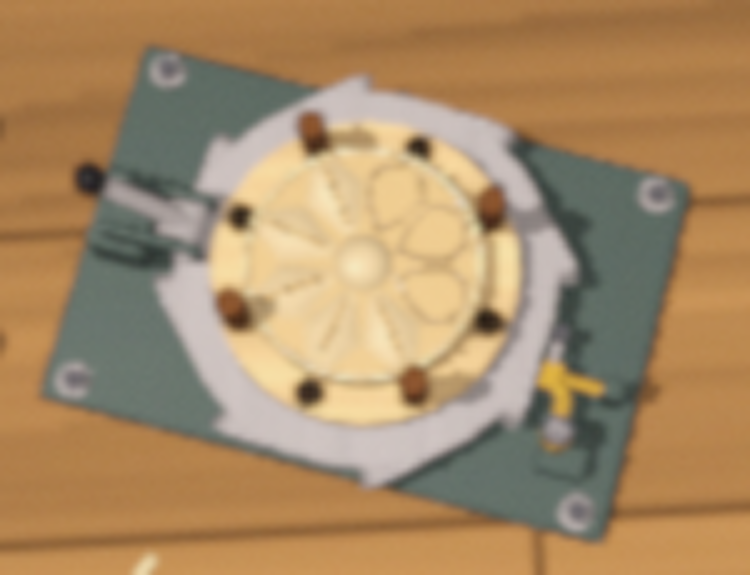

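View pics/scenez.png

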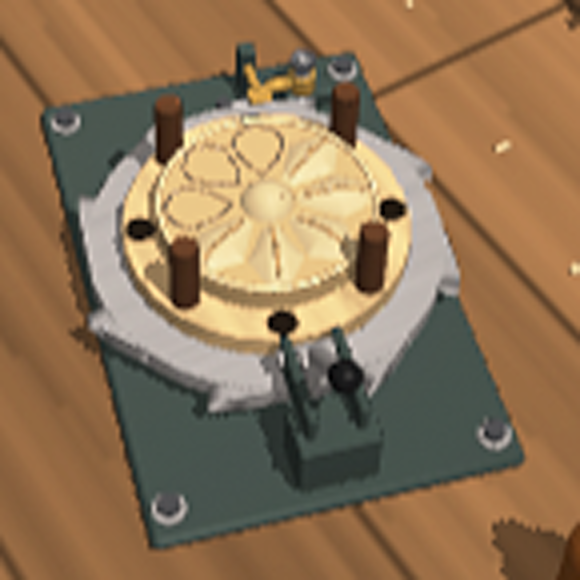

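```bash
cat > h.py <<'E'
import numpy as np,cv2
from rig import ctrl,cams
def cloud(c):
    v,u=np.mgrid[:480,:640];z=c['z_map'].astype(float)
    P=np.stack([(u-c['cx'])/c['fx']*z,(v-c['cy'])/c['fy']*z,z],-1)
    return (P-c['t'])@c['R'], z>0
def ray(c,u,v,h):
    d=c['R'].T@np.array([(u-c['cx'])/c['fx'],(v-c['cy'])/c['fy'],1]);o=-c['R'].T@c['t']
    return o+d*(h-o[2])/d[2]
def proj(c,X):
    p=c['R']@np.array(X)+c['t'];return c['cx']+c['fx']*p[0]/p[2],c['cy']+c['fy']*p[1]/p[2]
E
python3 - <<'E'
from h import *
for n in('top','scene'):
    c=cams.read_camera(n);W,ok=cloud(c)
    near=ok&(abs(W[...,0]-0.5)<.3)&(abs(W[...,1]-0.03)<.22)
    hsv=cv2.cvtColor(c['img'],cv2.COLOR_RGB2HSV)
    # plate
    m=(near&(abs(W[...,2]-.012)<.006)&(hsv[...,0]>60)&(hsv[...,0]<110)&(hsv[...,2]<120)).astype(np.uint8)
    cs,_=cv2.findContours(m,0,2);pts=np.vstack([k for k in cs if cv2.contourArea(k)>30])[:,0]
    w=np.array([ray(c,u,v,.012)[:2] for u,v in pts],np.float32)
    r=cv2.minAreaRect(w);print(n,'plate',r,cv2.boxPoints(r).round(4).tolist())
    m=(near&(W[...,2]>.098)&(W[...,2]<.13)).astype(np.uint8)
    k,l,st,ce=cv2.connectedComponentsWithStats(m)
    for i in range(1,k):
        q=W[l==i]; t=q[q[:,2]>q[:,2].max()-.006]
        print(st[i][4],ce[i].round(1),q.mean(0).round(4),'top',len(t),t.mean(0).round(4),c['img'][l==i].mean(0).round())
E
```

```text
top plate ((0.5665848851203918, 0.04884277284145355), (0.3391665518283844, 0.22022269666194916), 72.25518035888672) [[0.4099999964237213, -0.07909999787807465], [0.6197999715805054, -0.1462000012397766], [0.7231000065803528, 0.17679999768733978], [0.5134000182151794, 0.24390000104904175]]
38 [281.4 210.3] [0.6405 0.0753 0.1119] top 10 [0.6423 0.0755 0.1174] [135.  96.  72.]
67 [239.4 221.5] [0.6129 0.194  0.116 ] top 16 [0.6167 0.2003 0.1259] [106.  92.  83.]
38 [317.5 225. ] [ 0.5922 -0.0244  0.1126] top 15 [ 0.5928 -0.0243  0.116 ] [136.  94.  61.]
39 [265.  245.6] [0.5411 0.1249 0.1117] top 22 [0.5424 0.1251 0.1148] [143. 103.  73.]
37 [301.5 260.9] [0.4924 0.0255 0.1132] top 15 [0.4936 0.0254 0.1167] [150. 107.  68.]
scene plate ((0.5721480846405029, 0.05334858596324921), (0.34664076566696167, 0.2266126573085785), 72.19954681396484) [[0.41130000352859497, -0.07699999958276749], [0.6269999742507935, -0.14630000293254852], [0.7329999804496765, 0.18369999527931213], [0.517300009727478, 0.2529999911785126]]
51 [341.  224.5] [0.4971 0.0275 0.1095] top 29 [0.4964 0.026  0.1127] [81. 50. 31.]
55 [296.7 228. ] [ 0.5968 -0.0214  0.1095] top 35 [ 0.5961 -0.0229  0.1131] [83. 53. 34.]
60 [348.  259.8] [0.5468 0.1279 0.1094] top 32 [0.5454 0.1263 0.1133] [83. 52. 33.]
65 [300.7 263.7] [0.6464 0.0787 0.1093] top 38 [0.6453 0.0773 0.1133] [83. 52. 33.]
77 [340.5 293.6] [0.6193 0.2003 0.1183] top 27 [0.6193 0.2014 0.1244] [39. 39. 39.]
```

>>> {"fn": "servo_tool", "kwargs": {"commands": [[[-2.86, -2.53, 0], [0, 0, 0], 0], [[-2.86, -2.53, 0], [0, 0, 0], 0], [[-2.86, -2.53, 0], [0, 0, 0], 0], [[-2.86, -2.53, 0], [0, 0, 0], 0], [[-2.86, -2.53, 0], [0, 0, 0], 0], [[-2.86, -2.53, 0], [0, 0, 0], 0], [[-2.86, -2.53, 0], [0, 0, 0], 0], [[-2.86, -2.53, 0], [0, 0, 0], 0], [[-2.86, -2.53, 0], [0, 0, 0], 0], [[-2.86, -2.53, 0], [0, 0, 0], 0], [[-2.86, -2.53, 0], [0, 0, 0], 0], [[-2.86, -2.53, 0], [0, 0, 0], 0], [[-2.86, -2.53, 0], [0, 0, 0], 0], [[-2.86, -2.53, 0], [0, 0, 0], 0], [[-2.86, -2.53, 0], [0, 0, 0], 0], [[-2.86, -2.53, 0], [0, 0, 0], 0], [[-2.86, -2.53, 0], [0, 0, 0], 0], [[-2.86, -2.53, 0], [0, 0, 0], 0], [[-2.86, -2.53, 0], [0, 0, 0], 0], [[-2.86, -2.53, 0], [0, 0, 0], 0]]}}

```text
time_s: 2.2
tool_pos: [0.5963, -0.0296, 0.2226]
tcp_rot: [[-0.945, 0.328, -0.0], [0.328, 0.945, 0.0], [0.0, 0.0, -1.0]]
force: [-0.5, 0.4, -0.4]
gripper_width: 0.0877
```

>>> {"fn": "servo_tool", "kwargs": {"commands": [[[0, 0, 0], [0, 0, 7.4], 0.3], [[0, 0, 0], [0, 0, 7.4], 0.5], [[0, 0, 0], [0, 0, 7.4], 0.7], [[0, 0, 0], [0, 0, 7.4], 0.7], [[0, 0, 0], [0, 0, 7.4], 0.7], [[0, 0, 0], [0, 0, 7.4], 0.7], [[0, 0, 0], [0, 0, 7.4], 0.7], [[0, 0, 0], [0, 0, 0], 0.7], [[0, 0, 0], [0, 0, 0], 0.7]]}}

```text
time_s: 3.1
tool_pos: [0.5957, -0.0282, 0.2225]
tcp_rot: [[-0.329, 0.944, -0.0], [0.944, 0.329, -0.0], [-0.0, -0.0, -1.0]]
force: [-0.4, 0.0, -0.9]
gripper_width: 0.0267
```

```bash
cat >> h.py <<'E'
def wrist(fn=None):
    s=ctrl.state();c=cams.read_camera('wrist')
    T=np.eye(4);T[:3,:3]=s['tcp_rot'];T[:3,3]=s['tool_pos'];M=np.linalg.inv(T@np.array(c['tool_from_camera']))
    c['R']=M[:3,:3];c['t']=M[:3,3]
    if fn:cv2.imwrite(fn,c['img'][...,::-1])
    return s,c
E
python3 - <<'E'
from h import *
s,c=wrist('pics/w1.png');print(s['time_s'],s['tool_pos'],s['tcp_rot'],s['force'],s['gripper_width'],s['joints'])
W,ok=cloud(c)
m=(ok&(W[...,2]>.1)&(W[...,2]<.13)).astype(np.uint8)
k,l,st,ce=cv2.connectedComponentsWithStats(m)
for i in range(1,k):
    if st[i][4]<30: continue
    q=W[l==i]; t=q[q[:,2]>q[:,2].max()-.006]
    print(st[i],ce[i].round(1),q.mean(0).round(4),'top',len(t),t.mean(0).round(4),c['img'][l==i].mean(0).round())
E
```

```text
3.1 [ 0.59566187 -0.02817629  0.22252517] [[-3.29297238e-01  9.44226273e-01 -2.72319489e-04]
 [ 9.44226312e-01  3.29297218e-01 -1.16150986e-04]
 [-1.99987629e-05 -2.95379426e-04 -9.99999956e-01]] [-0.36308677  0.04000446 -0.94058603] 0.0266963294816952 [-27.59404708  21.94910344  31.77076214 101.94263891 -13.15021706
  59.82691883  28.2068445 ]
[308   0  27  18 392] [321.3   7.2] [0.546  0.1172 0.1114] top 250 [0.5459 0.1177 0.1145] [97. 65. 42.]
[193 112  30  27 652] [207.3 125.5] [0.4962 0.0233 0.1135] top 559 [0.4953 0.023  0.1147] [114.  76.  50.]
[418 114  31  27 657] [433.1 127.5] [0.6427 0.073  0.1135] top 560 [0.6436 0.0733 0.1149] [116.  78.  51.]
[308 223  24  27 507] [319.4 236. ] [ 0.5944 -0.0252  0.1137] top 438 [ 0.5946 -0.026   0.1149] [117.  78.  50.]
```

View pics/w1.png

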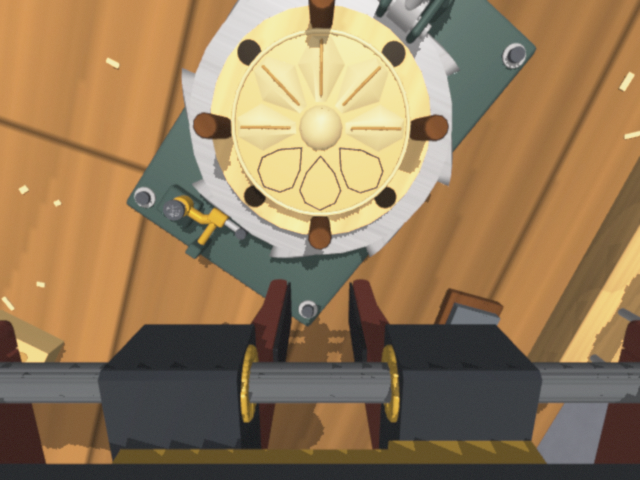

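>>> {"fn": "servo_tool", "kwargs": {"commands": [[[-0.26, 0, 1.0], [0, 0, 0], 0.7], [[0, 0, 1.5], [0, 0, 0], 0.7], [[0, 0, 2], [0, 0, 0], 0.7], [[0, 0, 2], [0, 0, 0], 0.7], [[0, 0, 1.5], [0, 0, 0], 0.7], [[0, 0, 1.5], [0, 0, 0], 0.7], [[0, 0, 1.5], [0, 0, 0], 0.7], [[0, 0, 1.5], [0, 0, 0], 0.7], [[0, 0, 0.9], [0, 0, 0], 0.7], [[0, 0, 0], [0, 0, 0], 0.7]]}}

```text
time_s: 4.15
tool_pos: [0.5958, -0.0307, 0.0872]
tcp_rot: [[-0.326, 0.945, -0.002], [0.945, 0.326, -0.0], [0.001, -0.002, -1.0]]
force: [-0.1, -0.2, 0.4]
gripper_width: 0.0262
```

Run:
```python
from h import *
s,c=wrist('pics/w2.png');print(s['time_s'],s['tool_pos'],s['force'],s['ft_torque'])
```

```text
4.15 [ 0.59576717 -0.03074021  0.08723677] [-0.10857378 -0.22124262  0.40578363] [-0.06573436  0.04334497  0.02216466]
```

View pics/w2.png

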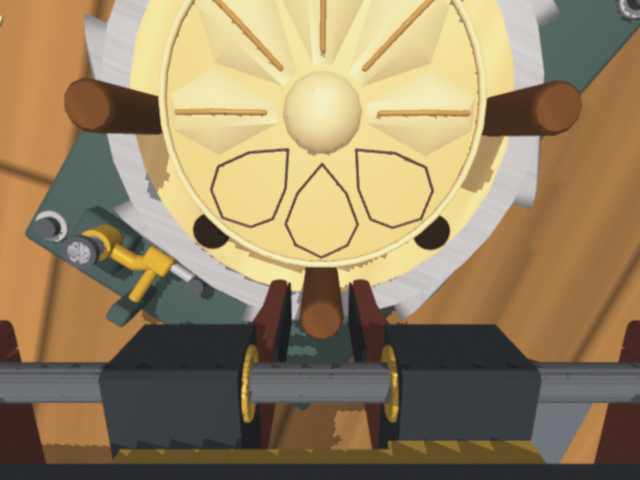

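>>> {"fn": "servo_tool", "kwargs": {"commands": [[[0, 0.15, 0], [0, 0, -1], 0.7], [[0.01, 0.29, 0], [0, 0, -2], 0.7], [[0.01, 0.29, 0], [0, 0, -2], 0.7], [[0.01, 0.29, 0], [0, 0, -2], 0.7], [[0.01, 0.29, 0], [0, 0, -2], 0.7], [[0.01, 0.29, 0], [0, 0, -2], 0.7]], "force": 60}}

```text
time_s: 4.8
tool_pos: [0.6113, -0.0242, 0.0888]
tcp_rot: [[-0.503, 0.865, 0.0], [0.865, 0.503, -0.0], [-0.0, 0.0, -1.0]]
force: [-2.6, -1.2, 1.7]
gripper_width: 0.026
```

```bash
cat >> h.py <<'E'
AX=np.array([.5695,.048])
def st():
    s=ctrl.state();p=s['tool_pos'][:2]-AX;r=np.hypot(*p);a=np.degrees(np.arctan2(p[1],p[0]))
    t=np.array([-p[1],p[0]])/r
    y=np.degrees(np.arctan2(s['tcp_rot'][1,1],s['tcp_rot'][0,1]))
    print('t',s['time_s'],'pos',s['tool_pos'].round(4),'r %.4f ang %.2f yaw %.2f'%(r,a,y),'jt~%.3f'%np.radians(a+17.8-292.5+360),'Ft %.2f Fr %.2f Fz %.2f'%(s['force'][:2]@t,s['force'][:2]@p/r,s['force'][2]),'w',s['gripper_width'].__round__(4))
E
python3 -c "
from h import *
st()"
```

```text
t 4.8 pos [ 0.6113 -0.0242  0.0888] r 0.0834 ang -59.92 yaw 30.17 jt~0.443 Ft -2.88 Fr -0.25 Fz 1.71 w 0.026
```

>>> {"fn": "servo_tool", "kwargs": {"commands": [[[0.01, 0.29, 0], [0, 0, -2], 0.7], [[0.01, 0.29, 0], [0, 0, -2], 0.7], [[0.01, 0.29, 0], [0, 0, -2], 0.7], [[0.01, 0.29, 0], [0, 0, -2], 0.7], [[0.01, 0.29, 0], [0, 0, -2], 0.7], [[0.01, 0.29, 0], [0, 0, -2], 0.7], [[0.01, 0.29, 0], [0, 0, -2], 0.7]]}}

```text
time_s: 5.5
tool_pos: [0.6262, -0.0129, 0.0886]
tcp_rot: [[-0.696, 0.718, -0.002], [0.718, 0.696, -0.001], [0.0, -0.002, -1.0]]
force: [-5.1, -5.0, 4.2]
gripper_width: 0.0264
```

```bash
python3 -c "
from h import *
st()"
```

```text
t 5.5 pos [ 0.6262 -0.0129  0.0886] r 0.0832 ang -47.08 yaw 44.12 jt~0.667 Ft -7.15 Fr 0.13 Fz 4.19 w 0.0264
```

>>> {"fn": "servo_tool", "kwargs": {"commands": [[[0.01, 0.29, 0], [0, 0, -2], 0.7], [[0.01, 0.29, 0], [0, 0, -2], 0.7], [[0.01, 0.29, 0], [0, 0, -2], 0.7], [[0.01, 0.29, 0], [0, 0, -2], 0.7], [[0.01, 0.29, 0], [0, 0, -2], 0.7], [[0.01, 0.29, 0], [0, 0, -2], 0.7], [[0.01, 0.29, 0], [0, 0, -2], 0.7], [[0, 0.14, 0], [0, 0, -1], 0.7], [[0, 0, 0], [0, 0, 0], 0.7]]}}

```text
time_s: 6.4
tool_pos: [0.6407, 0.0064, 0.0886]
tcp_rot: [[-0.858, 0.514, 0.001], [0.514, 0.858, 0.001], [-0.0, 0.001, -1.0]]
force: [0.2, -2.0, -0.0]
gripper_width: 0.0261
```

Run:
```python
from h import *
st()
s,c=wrist('pics/w3.png')
for n in('top','scene'):
    c=cams.read_camera(n);a=c['img'][185:300,220:370] if n=='top' else c['img'][200:345,255:400]
    cv2.imwrite(f'pics/{n}3.png',cv2.resize(a[...,::-1],None,fx=4,fy=4,interpolation=cv2.INTER_CUBIC))
```

```text
t 6.4 pos [0.6407 0.0064 0.0886] r 0.0824 ang -30.30 yaw 59.09 jt~0.960 Ft -1.58 Fr 1.17 Fz -0.01 w 0.0261
```

View pics/w3.png

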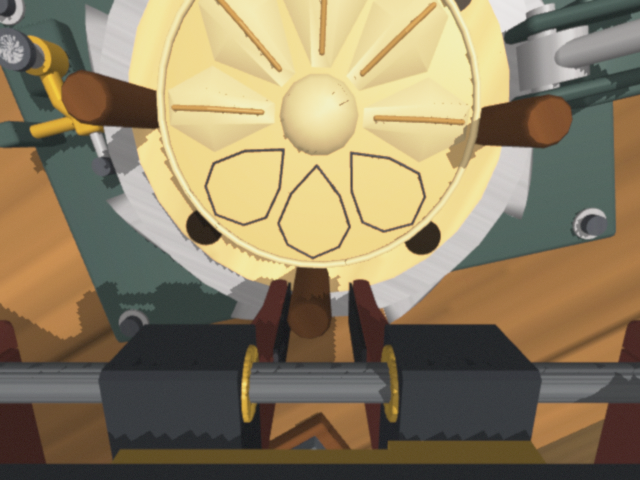

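View pics/top3.png

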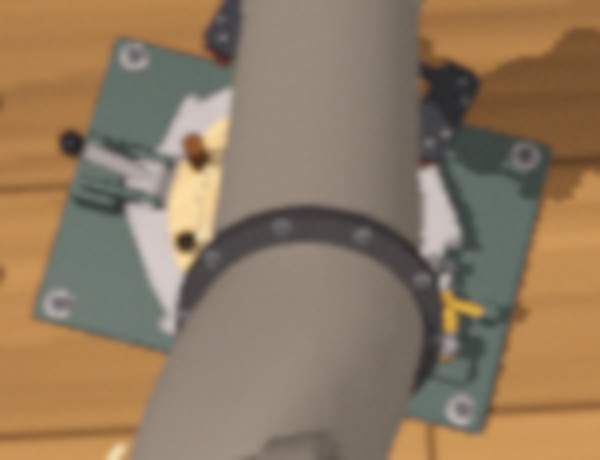

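>>> {"fn": "servo_tool", "kwargs": {"commands": [[[0, 0.14, 0], [0, 0, -1], 0.7], [[0, 0.14, 0], [0, 0, -1], 0.7], [[0, 0, 0], [0, 0, 0], 0.7], [[0, -0.14, 0], [0, 0, 1], 0.7], [[0, -0.14, 0], [0, 0, 1], 0.7], [[0, -0.14, 0], [0, 0, 1], 0.7], [[0, 0, 0], [0, 0, 0], 0.7]]}}

```text
time_s: 7.25
tool_pos: [0.6396, 0.0043, 0.0887]
tcp_rot: [[-0.848, 0.531, 0.0], [0.531, 0.848, -0.0], [-0.0, 0.0, -1.0]]
force: [-0.5, -0.1, -0.2]
gripper_width: 0.0265
```

Run:
```python
from h import *
st()
s,c=wrist('pics/w4.png')
a=c['img'][0:300,0:300];cv2.imwrite('pics/w4z.png',cv2.resize(a[...,::-1],(600,600),interpolation=cv2.INTER_CUBIC))
W,ok=cloud(c)
m=(ok&(W[...,2]>.1)&(W[...,2]<.13)).astype(np.uint8)
k,l,stt,ce=cv2.connectedComponentsWithStats(m)
for i in range(1,k):
    if stt[i][4]<30: continue
    q=W[l==i]; t=q[q[:,2]>q[:,2].max()-.006]
    p=t.mean(0)[:2]-AX
    print(ce[i].round(1),t.mean(0).round(4),np.hypot(*p).round(4),np.degrees(np.arctan2(p[1],p[0])).round(2))
```

```text
t 7.25 pos [0.6396 0.0043 0.0887] r 0.0826 ang -31.90 yaw 57.96 jt~0.932 Ft -0.35 Fr -0.36 Fz -0.17 w 0.0265
[ 98.9 109.1] [ 0.528  -0.0176  0.1147] 0.0776 -122.31
[541.2 110.3] [0.6108 0.1138 0.1149] 0.0777 57.92
[319.7 311.9] [0.635  0.0068 0.1148] 0.0774 -32.18
[276.8 312.7] [ 0.6228 -0.0058  0.1271] 0.0758 -45.27
[362.2 312.7] [0.6409 0.0233 0.127 ] 0.0755 -19.12
```

View pics/w4z.png

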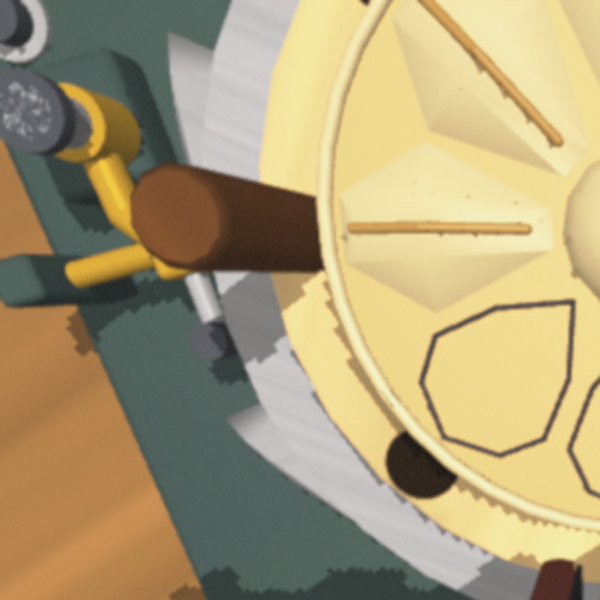

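>>> {"fn": "servo_tool", "kwargs": {"commands": [[[0, -0.07, 0], [0, 0, 0.5], 0.7], [[0, -0.07, 0], [0, 0, 0.5], 0.7], [[0, -0.07, 0], [0, 0, 0.5], 0.7], [[0, -0.07, 0], [0, 0, 0.5], 0.7], [[0, -0.07, 0], [0, 0, 0.5], 0.7], [[0, -0.07, 0], [0, 0, 0.5], 0.7], [[0, -0.07, 0], [0, 0, 0.5], 0.7]]}}

```text
time_s: 8.0
tool_pos: [0.637, 0.0008, 0.0887]
tcp_rot: [[-0.814, 0.581, 0.0], [0.581, 0.814, 0.001], [-0.0, 0.001, -1.0]]
force: [0.9, 2.1, -1.6]
gripper_width: 0.0264
```

```bash
python3 -c "
from h import *
st()"
```

```text
t 8.0 pos [0.637  0.0008 0.0887] r 0.0824 ang -34.92 yaw 54.49 jt~0.879 Ft 2.27 Fr -0.45 Fz -1.61 w 0.0264
```

>>> {"fn": "servo_tool", "kwargs": {"commands": [[[0, -0.04, 0], [0, 0, 0.25], 0.7], [[0, -0.04, 0], [0, 0, 0.25], 0.7], [[0, -0.04, 0], [0, 0, 0.25], 0.7], [[0, 0, 0], [0, 0, 0], 0.7]]}}

```text
time_s: 8.4
tool_pos: [0.6362, -0.0004, 0.0887]
tcp_rot: [[-0.807, 0.591, 0.0], [0.591, 0.807, 0.0], [-0.0, 0.0, -1.0]]
force: [1.9, 2.2, -0.5]
gripper_width: 0.0263
```

```bash
python3 -c "
from h import *
st()"
```

```text
t 8.4 pos [ 6.362e-01 -4.000e-04  8.870e-02] r 0.0825 ang -35.97 yaw 53.77 jt~0.861 Ft 2.93 Fr 0.28 Fz -0.51 w 0.0263
```

>>> {"fn": "servo_tool", "kwargs": {"commands": [[[0, -0.03, 0], [0, 0, 0.2], 0.7], [[0, -0.03, 0], [0, 0, 0.2], 0.7], [[0, -0.03, 0], [0, 0, 0.2], 0.7], [[0, -0.03, 0], [0, 0, 0.2], 0.7], [[0, -0.03, 0], [0, 0, 0.2], 0.7]]}}

```text
time_s: 8.9
tool_pos: [0.6352, -0.0019, 0.0887]
tcp_rot: [[-0.796, 0.605, 0.0], [0.605, 0.796, 0.0], [0.0, 0.0, -1.0]]
force: [1.8, 2.5, -0.8]
gripper_width: 0.0264
```

>>> {"fn": "servo_tool", "kwargs": {"commands": [[[0, -0.03, 0], [0, 0, 0.2], 0.7], [[0, -0.03, 0], [0, 0, 0.2], 0.7], [[0, -0.03, 0], [0, 0, 0.2], 0.7]]}}

```text
time_s: 9.2
tool_pos: [0.6347, -0.0025, 0.0887]
tcp_rot: [[-0.79, 0.614, 0.0], [0.614, 0.79, 0.0], [-0.0, 0.0, -1.0]]
force: [1.1, 2.0, -0.1]
gripper_width: 0.0265
```

```bash
python3 -c "
from h import *
st()
s,c=wrist('pics/w5.png')
a=c['img'][0:300,0:300];cv2.imwrite('pics/w5z.png',cv2.resize(a[...,::-1],(600,600),interpolation=cv2.INTER_CUBIC))"
```

```text
t 9.2 pos [ 0.6347 -0.0025  0.0887] r 0.0825 ang -37.77 yaw 52.15 jt~0.830 Ft 2.29 Fr -0.36 Fz -0.14 w 0.0265
```

View pics/w5z.png

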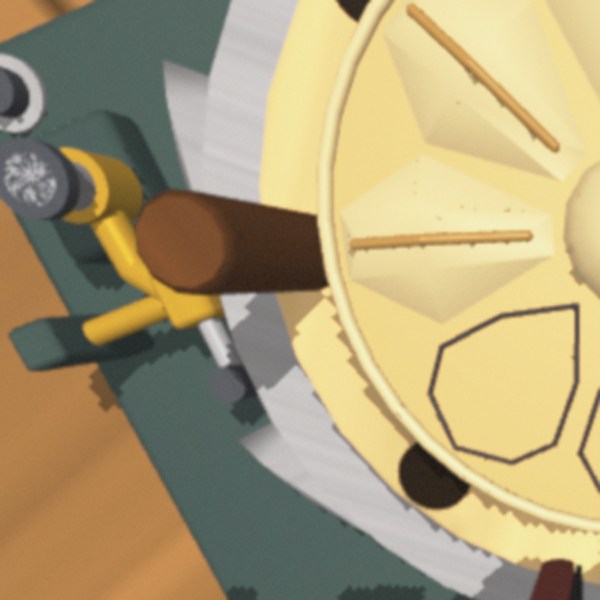

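>>> {"fn": "servo_tool", "kwargs": {"commands": [[[0, -0.03, 0], [0, 0, 0.2], 0.7], [[0, -0.03, 0], [0, 0, 0.2], 0.7], [[0, -0.03, 0], [0, 0, 0.2], 0.7], [[0, -0.03, 0], [0, 0, 0.2], 0.7]]}}

```text
time_s: 9.65
tool_pos: [0.6339, -0.0035, 0.0887]
tcp_rot: [[-0.781, 0.625, 0.0], [0.625, 0.781, 0.0], [-0.0, 0.0, -1.0]]
force: [2.3, 2.0, -0.0]
gripper_width: 0.0265
```

>>> {"fn": "servo_tool", "kwargs": {"commands": [[[0, -0.03, 0], [0, 0, 0.2], 0.7], [[0, -0.03, 0], [0, 0, 0.2], 0.7], [[0, -0.03, 0], [0, 0, 0.2], 0.7], [[0, -0.03, 0], [0, 0, 0.2], 0.7]]}}

```text
time_s: 10.05
tool_pos: [0.6332, -0.0044, 0.0886]
tcp_rot: [[-0.772, 0.635, -0.0], [0.635, 0.772, 0.0], [0.0, 0.0, -1.0]]
force: [1.0, 1.0, -0.0]
gripper_width: 0.0264
```

>>> {"fn": "servo_tool", "kwargs": {"commands": [[[0, -0.03, 0], [0, 0, 0.2], 0.7], [[0, -0.03, 0], [0, 0, 0.2], 0.7], [[0, -0.03, 0], [0, 0, 0.2], 0.7]]}}

```text
time_s: 10.35
tool_pos: [0.6326, -0.0051, 0.0887]
tcp_rot: [[-0.765, 0.643, 0.0], [0.643, 0.765, 0.0], [0.0, 0.0, -1.0]]
force: [1.0, 2.7, -0.8]
gripper_width: 0.0264
```

```bash
python3 -c "
from h import *
st()
s,c=wrist('pics/w6.png')
a=c['img'][0:300,0:300];cv2.imwrite('pics/w6z.png',cv2.resize(a[...,::-1],(600,600),interpolation=cv2.INTER_CUBIC))"
```

```text
t 10.35 pos [ 0.6326 -0.0051  0.0887] r 0.0825 ang -40.07 yaw 49.95 jt~0.789 Ft 2.72 Fr -0.98 Fz -0.77 w 0.0264
```

View pics/w6z.png

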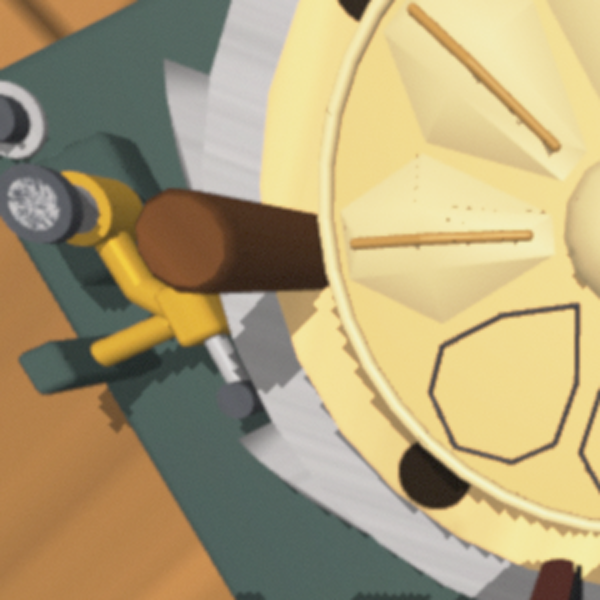

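>>> {"fn": "servo_tool", "kwargs": {"commands": [[[0, -0.02, 0], [0, 0, 0.14], 0.7], [[0, -0.02, 0], [0, 0, 0.14], 0.7], [[0, -0.02, 0], [0, 0, 0.14], 0.7], [[0, -0.02, 0], [0, 0, 0.14], 0.7], [[0, -0.02, 0], [0, 0, 0.14], 0.7]]}}

```text
time_s: 10.9
tool_pos: [0.632, -0.0059, 0.0886]
tcp_rot: [[-0.758, 0.653, -0.0], [0.653, 0.758, 0.0], [0.0, 0.0, -1.0]]
force: [1.0, 2.8, -0.4]
gripper_width: 0.0267
```

>>> {"fn": "servo_tool", "kwargs": {"commands": [[[0, -0.02, 0], [0, 0, 0.14], 0.7], [[0, -0.02, 0], [0, 0, 0.14], 0.7], [[0, -0.02, 0], [0, 0, 0.14], 0.7], [[0, -0.02, 0], [0, 0, 0.14], 0.7]]}}

```text
time_s: 11.3
tool_pos: [0.6314, -0.0064, 0.0887]
tcp_rot: [[-0.751, 0.66, -0.0], [0.66, 0.751, 0.0], [0.0, 0.0, -1.0]]
force: [1.5, 1.9, -0.6]
gripper_width: 0.0266
```

>>> {"fn": "servo_tool", "kwargs": {"commands": [[[0, -0.02, 0], [0, 0, 0.14], 0.7], [[0, -0.02, 0], [0, 0, 0.14], 0.7], [[0, -0.02, 0], [0, 0, 0.14], 0.7], [[0, 0, 0], [0, 0, 0], 0.7]]}}

```text
time_s: 11.7
tool_pos: [0.631, -0.0069, 0.0886]
tcp_rot: [[-0.746, 0.666, -0.0], [0.666, 0.746, 0.0], [0.0, -0.0, -1.0]]
force: [1.3, 2.0, 0.0]
gripper_width: 0.026
```

>>> {"fn": "servo_tool", "kwargs": {"commands": [[[0, -0.02, 0], [0, 0, 0.14], 0.7], [[0, -0.02, 0], [0, 0, 0.14], 0.7], [[0, -0.02, 0], [0, 0, 0.14], 0.7], [[0, 0, 0], [0, 0, 0], 0.7]]}}

```text
time_s: 12.1
tool_pos: [0.6306, -0.0074, 0.0887]
tcp_rot: [[-0.741, 0.671, -0.0], [0.671, 0.741, 0.0], [0.0, -0.0, -1.0]]
force: [1.5, 2.2, -0.1]
gripper_width: 0.0264
```

```bash
python3 -c "
from h import *
st()
s,c=wrist('pics/w7.png')
a=c['img'][150:250,50:200];cv2.imwrite('pics/w7z.png',cv2.resize(a[...,::-1],(750,500),interpolation=cv2.INTER_CUBIC))"
```

```text
t 12.1 pos [ 0.6306 -0.0074  0.0887] r 0.0825 ang -42.18 yaw 47.86 jt~0.753 Ft 2.64 Fr -0.30 Fz -0.11 w 0.0264
```

View pics/w7z.png

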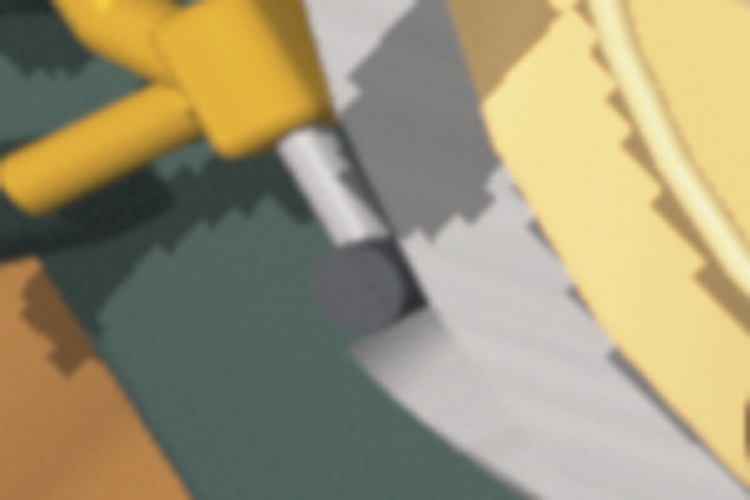

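Nose at about (362,287) in the crop is almost on the tooth face, which runs from (350,348) to (430,310).

>>> {"fn": "servo_tool", "kwargs": {"commands": [[[0, -0.02, 0], [0, 0, 0.14], 0.7], [[0, -0.02, 0], [0, 0, 0.14], 0.7], [[0, 0, 0], [0, 0, 0], 0.7]]}}

```text
time_s: 12.45
tool_pos: [0.6305, -0.0074, 0.0886]
tcp_rot: [[-0.738, 0.674, 0.0], [0.674, 0.738, 0.0], [-0.0, 0.0, -1.0]]
force: [1.9, 2.5, -1.0]
gripper_width: 0.0263
```

>>> {"fn": "servo_tool", "kwargs": {"commands": [[[0, -0.02, 0], [0, 0, 0.14], 0.7], [[0, -0.02, 0], [0, 0, 0.14], 0.7], [[0, 0, 0], [0, 0, 0], 0.7]]}}

```text
time_s: 12.75
tool_pos: [0.6304, -0.0075, 0.0887]
tcp_rot: [[-0.735, 0.678, 0.001], [0.678, 0.735, 0.0], [-0.0, 0.001, -1.0]]
force: [2.4, 4.5, -1.3]
gripper_width: 0.0259
```

>>> {"fn": "servo_tool", "kwargs": {"commands": [[[0, -0.02, 0], [0, 0, 0], 0.7], [[0, -0.02, 0], [0, 0, 0], 0.7], [[0, 0, 0], [0, 0, 0], 0.7]]}}

```text
time_s: 13.05
tool_pos: [0.6304, -0.0075, 0.0887]
tcp_rot: [[-0.735, 0.678, 0.001], [0.678, 0.735, 0.001], [-0.0, 0.001, -1.0]]
force: [4.0, 4.2, -1.6]
gripper_width: 0.0266
```

```bash
python3 -c "
from h import *
st()"
```

```text
t 13.05 pos [ 0.6304 -0.0075  0.0887] r 0.0824 ang -42.36 yaw 47.34 jt~0.749 Ft 5.79 Fr 0.16 Fz -1.56 w 0.0266
```

>>> {"fn": "servo_tool", "kwargs": {"commands": [[[0, -0.03, 0], [0, 0, 0], 0.7], [[0, -0.03, 0], [0, 0, 0], 0.7], [[0, -0.03, 0], [0, 0, 0], 0.7], [[0, 0, 0], [0, 0, 0], 0.7]]}}

```text
time_s: 13.45
tool_pos: [0.6303, -0.0076, 0.0887]
tcp_rot: [[-0.736, 0.677, 0.002], [0.677, 0.736, 0.001], [-0.001, 0.002, -1.0]]
force: [5.1, 5.5, -4.1]
gripper_width: 0.0264
```

```bash
python3 -c "
from h import *
st()"
```

```text
t 13.45 pos [ 0.6303 -0.0076  0.0887] r 0.0824 ang -42.42 yaw 47.36 jt~0.748 Ft 7.50 Fr 0.00 Fz -4.15 w 0.0264
```

>>> {"fn": "servo_tool", "kwargs": {"commands": [[[0, -0.04, 0], [0, 0, 0], 0.7], [[0, -0.04, 0], [0, 0, 0], 0.7], [[0, -0.04, 0], [0, 0, 0], 0.7], [[0, -0.04, 0], [0, 0, 0], 0.7], [[0, 0, 0], [0, 0, 0], 0.7]]}}

```text
time_s: 13.95
tool_pos: [0.6303, -0.0077, 0.0887]
tcp_rot: [[-0.736, 0.677, 0.004], [0.677, 0.736, 0.002], [-0.002, 0.004, -1.0]]
force: [8.3, 7.5, -6.8]
gripper_width: 0.0264
```

```bash
python3 -c "
from h import *
st()"
```

```text
t 13.95 pos [ 0.6303 -0.0077  0.0887] r 0.0824 ang -42.50 yaw 47.41 jt~0.747 Ft 11.19 Fr 1.07 Fz -6.81 w 0.0264
```

>>> {"fn": "servo_tool", "kwargs": {"commands": [[[0, -0.04, 0], [0, 0, 0], 0.7], [[0, -0.04, 0], [0, 0, 0], 0.7], [[0, -0.04, 0], [0, 0, 0], 0.7], [[0, -0.03, 0], [0, 0, 0], 0.7], [[0, 0, 0], [0, 0, 0], 0.7]]}}

```text
time_s: 14.45
tool_pos: [0.6302, -0.0078, 0.0887]
tcp_rot: [[-0.737, 0.676, 0.006], [0.676, 0.737, 0.003], [-0.002, 0.006, -1.0]]
force: [11.8, 10.0, -9.7]
gripper_width: 0.0269
```

```bash
python3 -c "
from h import *
st()"
```

```text
t 14.45 pos [ 0.6302 -0.0078  0.0887] r 0.0824 ang -42.58 yaw 47.45 jt~0.746 Ft 15.37 Fr 1.95 Fz -9.70 w 0.0269
```

>>> {"fn": "servo_tool", "kwargs": {"commands": [[[0, 0, 0], [0, 0, 0], 0.7], [[0, 0, 0], [0, 0, 0], 0.7], [[0, 0, 0], [0, 0, 0], 0.7], [[0, 0, 0], [0, 0, 0], 0.7]]}}

```text
time_s: 14.85
tool_pos: [0.6302, -0.0078, 0.0887]
tcp_rot: [[-0.737, 0.676, 0.006], [0.676, 0.737, 0.003], [-0.002, 0.006, -1.0]]
force: [10.8, 8.6, -9.2]
gripper_width: 0.0265
```

>>> {"fn": "servo_tool", "kwargs": {"commands": [[[0, 0, 0], [0, 0, 0], 0.7], [[0, 0, 0], [0, 0, 0], 0.7], [[0, 0, 0], [0, 0, 0], 0.7], [[0, 0, 0], [0, 0, 0], 0.7]]}}

```text
time_s: 15.25
tool_pos: [0.6302, -0.0078, 0.0887]
tcp_rot: [[-0.737, 0.676, 0.006], [0.676, 0.737, 0.003], [-0.002, 0.006, -1.0]]
force: [10.9, 9.1, -9.6]
gripper_width: 0.0263
```

```bash
python3 -c "
from h import *
st()
s,c=wrist('pics/w8.png')
a=c['img'][150:250,50:200];cv2.imwrite('pics/w8z.png',cv2.resize(a[...,::-1],(750,500),interpolation=cv2.INTER_CUBIC))"
```

```text
t 15.25 pos [ 0.6302 -0.0078  0.0887] r 0.0824 ang -42.57 yaw 47.45 jt~0.746 Ft 14.13 Fr 1.87 Fz -9.58 w 0.0263
```

View pics/w8z.png

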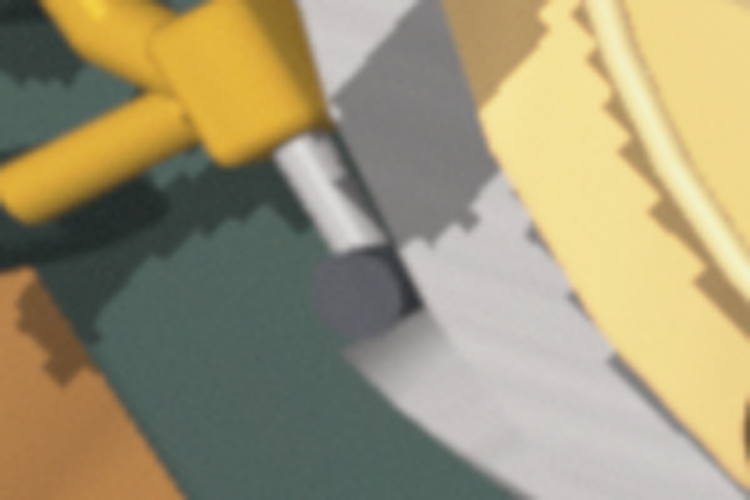

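Seated: nose touches the tooth face. I'll raise it slightly to mid-band and hold again.

>>> {"fn": "servo_tool", "kwargs": {"commands": [[[0, -0.04, 0], [0, 0, 0], 0.7], [[0, 0, 0], [0, 0, 0], 0.7], [[0, 0, 0], [0, 0, 0], 0.7], [[0, 0, 0], [0, 0, 0], 0.7], [[0, 0, 0], [0, 0, 0], 0.7], [[0, 0, 0], [0, 0, 0], 0.7], [[0, 0, 0], [0, 0, 0], 0.7], [[0, 0, 0], [0, 0, 0], 0.7]]}}

```text
time_s: 16.1
tool_pos: [0.6302, -0.0078, 0.0887]
tcp_rot: [[-0.737, 0.676, 0.006], [0.676, 0.737, 0.003], [-0.003, 0.006, -1.0]]
force: [12.0, 9.5, -9.6]
gripper_width: 0.0267
```

```bash
python3 -c "
from h import *
st()"
```

```text
t 16.1 pos [ 0.6302 -0.0078  0.0887] r 0.0824 ang -42.60 yaw 47.46 jt~0.745 Ft 15.11 Fr 2.47 Fz -9.58 w 0.0267
```

>>> {"fn": "servo_tool", "kwargs": {"commands": [[[0, 0.1, 0], [0, 0, 0], 0.7], [[0, 0.1, 0], [0, 0, 0], 0.7], [[0, 0.1, 0], [0, 0, 0], 0.7], [[0, 0.1, 0], [0, 0, 0], 0.7], [[0, 0.1, 0], [0, 0, 0], 0.7], [[0, 0.1, 0], [0, 0, 0], 0.7], [[0, 0.1, 0], [0, 0, 0], 0.7], [[0, 0.1, 0], [0, 0, 0], 0.7], [[0, 0.1, 0], [0, 0, 0], 0.7], [[0, 0, 0], [0, 0, 0], 0.7]]}}

```text
time_s: 17.1
tool_pos: [0.6328, -0.0053, 0.0886]
tcp_rot: [[-0.735, 0.678, -0.0], [0.678, 0.735, -0.0], [0.0, -0.001, -1.0]]
force: [-0.4, -0.9, 0.8]
gripper_width: 0.0261
```

Run:
```python
from h import *
st()
s,c=wrist('pics/w9.png')
W,ok=cloud(c)
m=(ok&(W[...,2]>.1)&(W[...,2]<.13)).astype(np.uint8)
k,l,stt,ce=cv2.connectedComponentsWithStats(m)
for i in range(1,k):
    if stt[i][4]<30: continue
    q=W[l==i]; t=q[q[:,2]>q[:,2].max()-.006]
    p=t.mean(0)[:2]-AX
    print(ce[i].round(1),t.mean(0).round(4),np.hypot(*p).round(4),np.degrees(np.arctan2(p[1],p[0])).round(2))
```

```text
t 17.1 pos [ 0.6328 -0.0053  0.0886] r 0.0827 ang -40.06 yaw 47.29 jt~0.790 Ft -0.92 Fr 0.26 Fz 0.76 w 0.0261
[532.7  96. ] [0.6188 0.1081 0.1149] 0.0777 50.64
[ 91.  122.3] [ 0.52   -0.0118  0.1147] 0.0776 -129.62
[322.  311.6] [ 0.6293 -0.0012  0.1148] 0.0775 -39.43
[276.7 313.1] [ 0.6145 -0.0122  0.1271] 0.0751 -53.19
[362.2 312.9] [0.6377 0.013  0.1271] 0.0766 -27.2
```

View pics/w9.png

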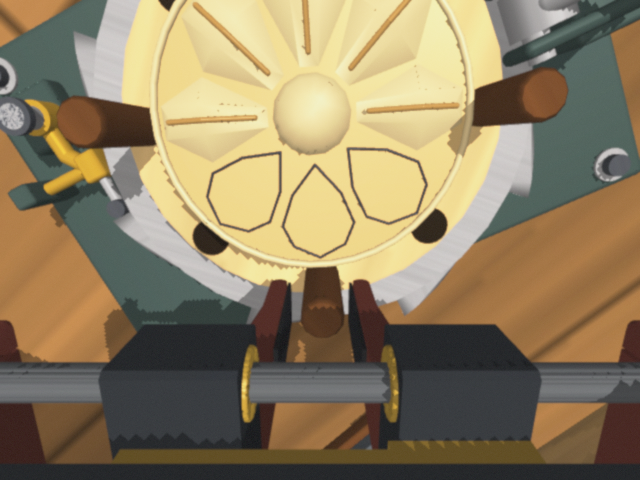

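>>> {"fn": "servo_tool", "kwargs": {"commands": [[[0, 0, -1], [0, 0, 0], 0.7], [[0, 0, -1.5], [0, 0, 0], 0.7], [[0, 0, -2], [0, 0, 0], 0.7], [[0, 0, -2.5], [0, 0, 0], 0.8], [[0, 0, -2.5], [0, 0, 0], 0.9], [[0, 0, -2.5], [0, 0, 0], 1], [[0, 0, 0], [0, 0, 0], 1]]}}

```text
time_s: 17.85
tool_pos: [0.6355, -0.0053, 0.214]
tcp_rot: [[-0.735, 0.678, 0.008], [0.678, 0.735, 0.001], [-0.005, 0.006, -1.0]]
force: [0.8, 0.9, -0.8]
gripper_width: 0.0006
```

Run:
```python
from h import *
st();s=ctrl.state();print(s['joints'].round(1))
c=cams.read_camera('scene');cv2.imwrite('pics/s10.png',c['img'][...,::-1]);W,ok=cloud(c)
m=ok&(W[...,2]>.13)&(W[...,2]<.22)&(abs(W[...,0]-.6)<.25)&(W[...,1]>.22)&(W[...,1]<.55)
print('mallet',W[m].mean(0),W[m].min(0),W[m].max(0),m.sum())
u,v=proj(c,[.617,.2,.117]);print(u,v)
b=(ok&(c['img'].max(-1)<75)&(abs(W[...,0]-.617)<.03)&(abs(W[...,1]-.2)<.03)&(W[...,2]>.09))
print('ball',b.sum(),W[b].mean(0),W[b].max(0)); vv,uu=np.nonzero(b);print(uu.mean(),vv.mean(),ray(c,uu.mean(),vv.mean(),.115))
```

```text
t 17.85 pos [ 0.6355 -0.0053  0.214 ] r 0.0848 ang -38.92 yaw 47.28 jt~0.809 Ft 1.22 Fr 0.11 Fz -0.80 w 0.0006
[-21.8  24.9  22.6  97.  -10.8  59.9  51.6]
mallet [0.67529006 0.39314229 0.18096733] [0.65808551 0.37592172 0.13003348] [0.6858349  0.40433988 0.20472002] 418
341.19439930169773 293.3671206858677
ball 65 [0.62043139 0.20304235 0.12105339] [0.62826176 0.21083487 0.12698922]
340.8 294.03076923076924 [0.61785926 0.19992002 0.115     ]
```

View pics/s10.png

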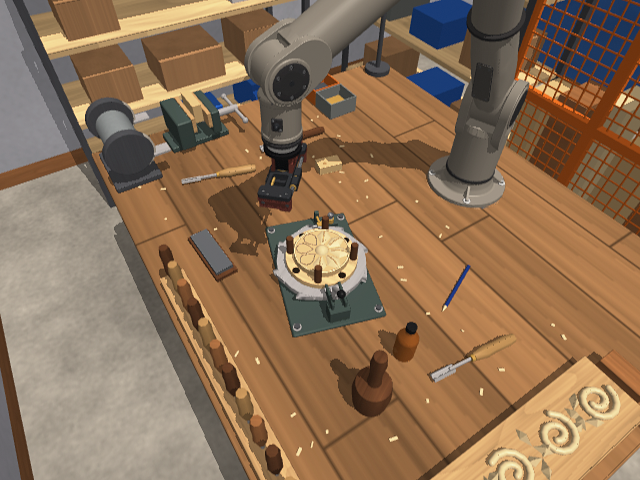

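>>> {"fn": "servo_tool", "kwargs": {"commands": [[[1.53, 1.42, 0], [0, 0, 0], 1], [[1.53, 1.42, 0], [0, 0, 0], 1], [[1.53, 1.42, 0], [0, 0, 0], 1], [[1.53, 1.42, 0], [0, 0, 0], 1], [[1.53, 1.42, 0], [0, 0, 0], 1], [[1.53, 1.42, 0], [0, 0, 0], 1], [[1.53, 1.42, 0], [0, 0, 0], 1], [[1.53, 1.42, 0], [0, 0, 0], 1], [[1.53, 1.42, 0], [0, 0, 0], 1], [[1.53, 1.42, 0], [0, 0, 0], 1], [[0, 0, 0], [0, 0, 0], 1], [[0, 0, 0], [0, 0, 0], 1]]}}

```text
time_s: 19.1
tool_pos: [0.6164, 0.2026, 0.208]
tcp_rot: [[-0.735, 0.678, -0.001], [0.678, 0.735, -0.001], [0.0, -0.002, -1.0]]
force: [-0.3, -0.6, 0.1]
gripper_width: 0.0003
```

Run:
```python
from h import *
st()
s,c=wrist('pics/w11.png');print(s['tcp_rot'].round(3).tolist())
for X in([.6175,.2,.117],s['tool_pos']):print(proj(c,X))
W,ok=cloud(c)
b=ok&(c['img'].max(-1)<80)&(abs(W[...,0]-.617)<.03)&(abs(W[...,1]-.2)<.03)&(W[...,2]>.09)&(W[...,2]<.14)
print(b.sum(),W[b].mean(0),W[b].max(0))
```

```text
t 19.1 pos [0.6164 0.2026 0.208 ] r 0.1616 ang 73.12 yaw 47.33 jt~2.765 Ft 0.07 Fr -0.65 Fz 0.15 w 0.0003
[[-0.735, 0.678, -0.001], [0.678, 0.735, -0.001], [0.0, -0.002, -1.0]]
(np.float64(318.41302661200666), np.float64(250.50816884149006))
(np.float64(320.2971151397669), np.float64(301.29740476235224))
618 [0.61622688 0.19992564 0.12343984] [0.6263846  0.20836519 0.1285394 ]
```

View pics/w11.png

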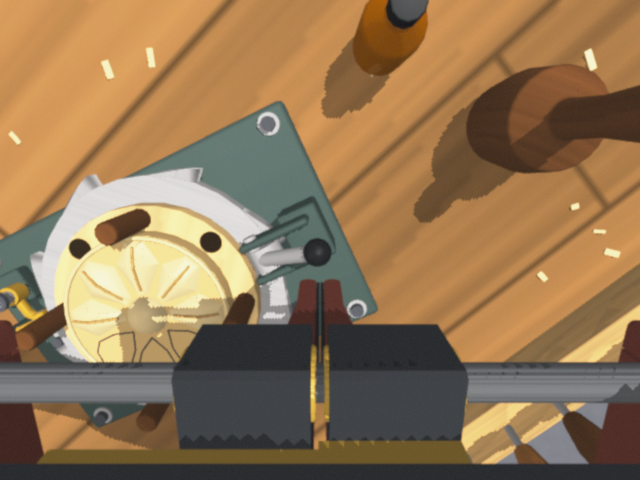

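>>> {"fn": "servo_tool", "kwargs": {"commands": [[[0, 0, 1.5], [0, 0, 0], 1], [[0, 0, 1.5], [0, 0, 0], 1], [[0, 0, 1.5], [0, 0, 0], 1], [[0, 0, 1.5], [0, 0, 0], 1], [[0, 0, 1], [0, 0, 0], 1], [[0, 0, 0.4], [0, 0, 0], 1], [[0, 0, 0.3], [0, 0, 0], 1], [[0, 0, 0.3], [0, 0, 0], 1], [[0, 0, 0.3], [0, 0, 0], 1]]}}

```text
time_s: 20.05
tool_pos: [0.6174, 0.2036, 0.1262]
tcp_rot: [[-0.735, 0.678, 0.001], [0.678, 0.735, 0.001], [-0.0, 0.002, -1.0]]
force: [0.3, 2.4, 5.3]
gripper_width: 0.0003
```

>>> {"fn": "servo_tool", "kwargs": {"commands": [[[0.03, 0.06, 0.2], [0, 0, 0], 1], [[0.03, 0.06, 0.2], [0, 0, 0], 1], [[0.03, 0.06, 0.2], [0, 0, 0], 1], [[0.03, 0.06, 0.2], [0, 0, 0], 1], [[0.03, 0.06, 0.2], [0, 0, 0], 1]]}}

```text
time_s: 20.55
tool_pos: [0.6197, 0.2097, 0.1176]
tcp_rot: [[-0.736, 0.677, 0.005], [0.677, 0.736, 0.004], [-0.001, 0.007, -1.0]]
force: [1.3, 6.6, 5.8]
gripper_width: 0.0004
```

Run:
```python
from h import *
st();s,c=wrist('pics/w12.png')
```

```text
t 20.55 pos [0.6197 0.2097 0.1176] r 0.1693 ang 72.75 yaw 47.41 jt~2.759 Ft 0.75 Fr 6.66 Fz 5.82 w 0.0004
```

View pics/w12.png

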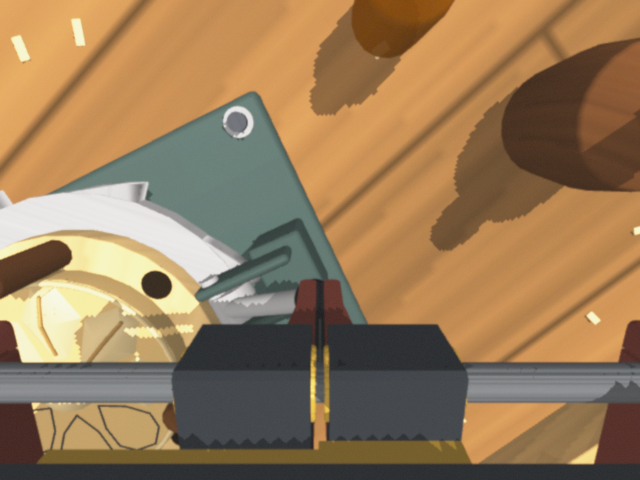

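>>> {"fn": "servo_tool", "kwargs": {"commands": [[[0, 0, -0.5], [0, 0, 0], 1], [[0, 0, -0.7], [0, 0, 0], 1], [[-0.2, -0.45, -0.3], [0, 0, 0], 1], [[-0.22, -0.45, 0], [0, 0, 0], 1], [[0, 0, 0], [0, 0, 0], 1]]}}

```text
time_s: 21.1
tool_pos: [0.6144, 0.1953, 0.1306]
tcp_rot: [[-0.734, 0.679, -0.0], [0.679, 0.734, -0.001], [-0.0, -0.001, -1.0]]
force: [0.0, 0.2, 0.5]
gripper_width: 0.0003
```

Run:
```python
from h import *
st();s,c=wrist('pics/w13.png')
c=cams.read_camera('scene');a=c['img'][220:360,270:410];cv2.imwrite('pics/s13.png',cv2.resize(a[...,::-1],(560,560),interpolation=cv2.INTER_CUBIC))
```

```text
t 21.1 pos [0.6144 0.1953 0.1306] r 0.1540 ang 73.03 yaw 47.21 jt~2.763 Ft 0.02 Fr 0.23 Fz 0.47 w 0.0003
```

View pics/w13.png

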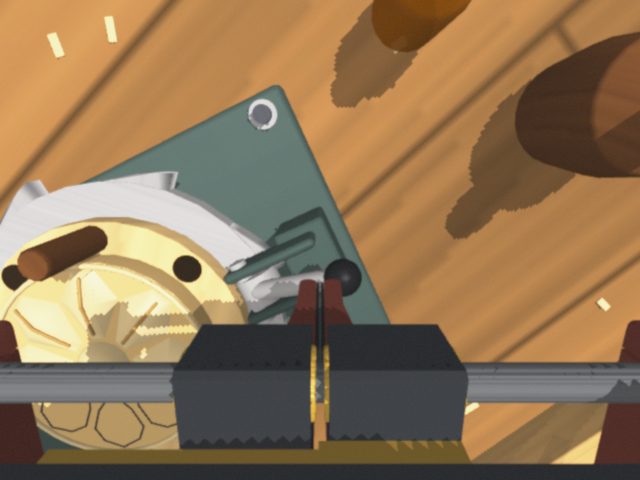

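View pics/s13.png

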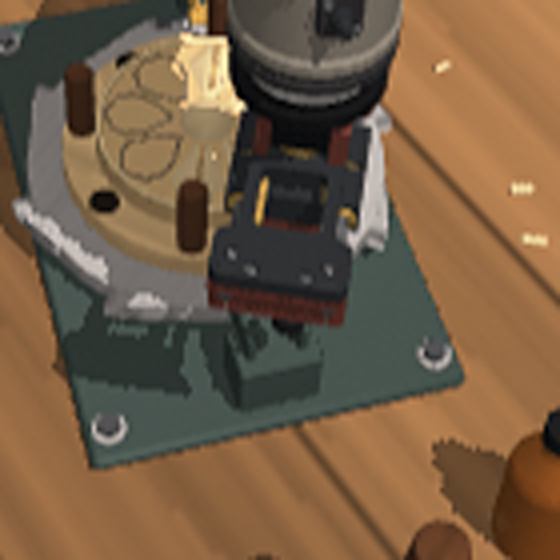

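Run:
```python
from h import *
s,c=wrist();W,ok=cloud(c)
b=ok&(c['img'].max(-1)<60);b[:255]=0;b[300:]=0;b[:,:322]=0;b[:,370:]=0
q=W[b];q=q[(q[:,2]>.08)&(q[:,2]<.14)];print(len(q),q.mean(0),np.percentile(q,[2,98],axis=0))
A=np.c_[2*q,np.ones(len(q))];x=np.linalg.lstsq(A,(q**2).sum(1),rcond=None)[0];print('sphere',x[:3],np.sqrt(x[3]+x[:3]@x[:3]))
p=x[:2]-AX;r=np.hypot(*p);print(r,np.degrees(np.arctan2(p[1],p[0])),'theta',.785-np.arctan2(x[2]-.064,r-.104))
```

```text
729 [0.61741451 0.20916902 0.11368581] [[0.61003086 0.20178668 0.10725099]
 [0.62670499 0.21510304 0.1177983 ]]
sphere [0.61629233 0.20768868 0.11770201] 0.008480941051565783
0.16640311730918797 73.6682446645512 theta 0.07440359382448647
```

>>> {"fn": "servo_tool", "kwargs": {"commands": [[[0.21, 0.45, 0], [0, 0, 0], 1], [[0.21, 0.45, 0], [0, 0, 0], 1], [[0, 0, 0.6], [0, 0, 0], 1], [[0, 0, 0.5], [0, 0, 0], 1], [[0, 0, 0.3], [0, 0, 0], 1], [[0, 0, 0], [0, 0, 0], 1]]}}

```text
time_s: 21.85
tool_pos: [0.6176, 0.2066, 0.1161]
tcp_rot: [[-0.735, 0.678, -0.0], [0.678, 0.735, -0.0], [0.0, -0.0, -1.0]]
force: [-0.3, -0.0, 0.0]
gripper_width: 0.0005
```

>>> {"fn": "servo_tool", "kwargs": {"commands": [[[0.05, 0.11, 0.2], [0, 0, 0], 1], [[0.05, 0.11, 0.2], [0, 0, 0], 1], [[0.04, 0.09, 0.2], [0, 0, 0], 1], [[0.04, 0.09, 0.2], [0, 0, 0], 1], [[0, 0, 0], [0, 0, 0], 1]]}}

```text
time_s: 22.35
tool_pos: [0.6193, 0.2111, 0.1085]
tcp_rot: [[-0.735, 0.678, 0.0], [0.678, 0.735, 0.0], [-0.0, 0.0, -1.0]]
force: [0.1, 1.2, 0.6]
gripper_width: 0.0005
```

Run:
```python
from h import *
st()
```

```text
t 22.35 pos [0.6193 0.2111 0.1085] r 0.1705 ang 73.03 yaw 47.33 jt~2.763 Ft 0.22 Fr 1.23 Fz 0.63 w 0.0005
```

>>> {"fn": "servo_tool", "kwargs": {"commands": [[[0.02, 0.05, 0.2], [0, 0, 0], 1], [[0.02, 0.05, 0.2], [0, 0, 0], 1], [[0.02, 0.05, 0.2], [0, 0, 0], 1], [[0.02, 0.05, 0.2], [0, 0, 0], 1], [[0, 0, 0], [0, 0, 0], 1]]}}

```text
time_s: 22.85
tool_pos: [0.6206, 0.2144, 0.1016]
tcp_rot: [[-0.736, 0.677, 0.002], [0.677, 0.736, 0.002], [0.0, 0.003, -1.0]]
force: [0.2, 3.3, 6.6]
gripper_width: 0.0004
```

Run:
```python
from h import *
st()
```

```text
t 22.85 pos [0.6206 0.2144 0.1016] r 0.1741 ang 72.92 yaw 47.36 jt~2.761 Ft 0.74 Fr 3.18 Fz 6.55 w 0.0004
```

>>> {"fn": "servo_tool", "kwargs": {"commands": [[[0.01, 0.02, 0.2], [0, 0, 0], 1], [[0.01, 0.02, 0.2], [0, 0, 0], 1], [[0.01, 0.02, 0.2], [0, 0, 0], 1], [[0, 0, 0], [0, 0, 0], 1]]}}

```text
time_s: 23.25
tool_pos: [0.6214, 0.2166, 0.0966]
tcp_rot: [[-0.736, 0.677, 0.003], [0.677, 0.736, 0.004], [0.0, 0.006, -1.0]]
force: [-0.9, 5.2, 10.2]
gripper_width: 0.0003
```

Run:
```python
from h import *
st()
```

```text
t 23.25 pos [0.6214 0.2166 0.0966] r 0.1764 ang 72.87 yaw 47.41 jt~2.761 Ft 2.39 Fr 4.71 Fz 10.24 w 0.0003
```

>>> {"fn": "servo_tool", "kwargs": {"commands": [[[0.04, 0.09, 0.2], [0, 0, 0], 1], [[0.04, 0.09, 0.2], [0, 0, 0], 1], [[0.04, 0.09, 0.2], [0, 0, 0], 1], [[0, 0, 0], [0, 0, 0], 1]]}}

```text
time_s: 23.65
tool_pos: [0.6222, 0.2189, 0.0905]
tcp_rot: [[-0.736, 0.677, 0.003], [0.677, 0.736, 0.004], [0.0, 0.005, -1.0]]
force: [-0.8, 5.0, 7.6]
gripper_width: 0.0004
```

Run:
```python
from h import *
st()
```

```text
t 23.65 pos [0.6222 0.2189 0.0905] r 0.1788 ang 72.87 yaw 47.39 jt~2.761 Ft 2.27 Fr 4.58 Fz 7.63 w 0.0004
```

Force fell while the tip went down, so it may be slipping off the outer side of the ball. I'll lift and look.

>>> {"fn": "servo_tool", "kwargs": {"commands": [[[0, 0, -0.5], [0, 0, 0], 1], [[0, 0, -1], [0, 0, 0], 1], [[-0.42, -0.91, -1.5], [0, 0, 0], 1], [[-0.42, -0.91, -1.5], [0, 0, 0], 1], [[-0.42, -0.91, -1.5], [0, 0, 0], 1], [[0, 0, 0], [0, 0, 0], 1]]}}

```text
time_s: 24.25
tool_pos: [0.6132, 0.1849, 0.1519]
tcp_rot: [[-0.733, 0.681, 0.004], [0.681, 0.733, 0.001], [-0.002, 0.003, -1.0]]
force: [0.2, -0.4, -0.2]
gripper_width: 0.0005
```

```bash
cat >> h.py <<'E'
def ball(fn=None):
    s,c=wrist(fn);W,ok=cloud(c)
    p=W[...,:2]-AX;d=np.array([np.cos(np.radians(72.2)),np.sin(np.radians(72.2))]);al=p@d;la=p@np.array([-d[1],d[0]])
    b=ok&(c['img'].max(-1)<70)&(W[...,2]>.055)&(W[...,2]<.13)&(al>.14)&(al<.2)&(abs(la)<.02)
    k,l,s2,ce=cv2.connectedComponentsWithStats(b.astype(np.uint8));i=1+s2[1:,4].argmax();b=l==i
    q=W[b];print(s2[i],ce[i].round(1),q.mean(0).round(4),'zmax98',np.percentile(q[:,2],98).round(4))
    for th in np.arange(.2,.74,.05):
        f=.7854-th;X=np.r_[AX+d*(.104+.075*np.cos(f)),.064+.075*np.sin(f)];print('%.2f'%th,np.round(proj(c,X),1),end=' ')
    print()
E
python3 - <<'E'
from h import *
st();ball('pics/w14.png')
E
```

```text
t 24.25 pos [0.6132 0.1849 0.1519] r 0.1437 ang 72.30 yaw 47.11 jt~2.751 Ft -0.30 Fr -0.34 Fz -0.19 w 0.0005
[353 219  30  31 661] [367.8 233.6] [0.6216 0.2177 0.0877] zmax98 0.0912
0.20 [355.8 252.5] 0.25 [358.4 249.5] 0.30 [360.6 246.6] 0.35 [362.6 243.9] 0.40 [364.2 241.4] 0.45 [365.5 239. ] 0.50 [366.5 236.8] 0.55 [367.2 234.7] 0.60 [367.6 232.8] 0.65 [367.7 231. ] 0.70 [367.6 229.4]
```

View pics/w14.png

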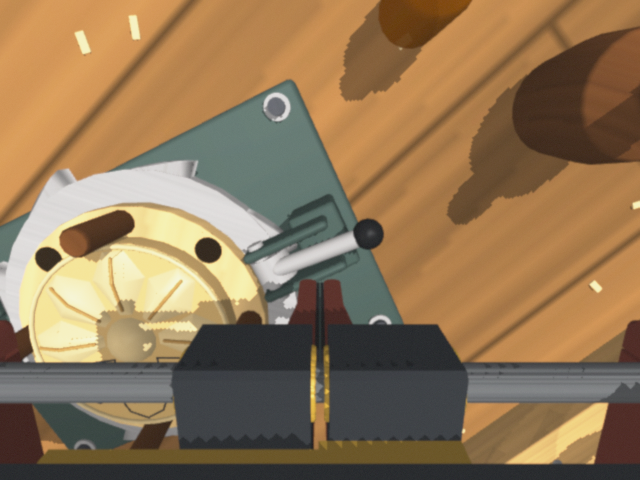

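>>> {"fn": "servo_tool", "kwargs": {"commands": [[[0.21, 0.45, 0], [0, 0, 0], 1], [[0.21, 0.45, 0.5], [0, 0, 0], 1], [[0, 0, 1.5], [0, 0, 0], 1], [[0, 0, 1.5], [0, 0, 0], 1], [[0, 0, 1.5], [0, 0, 0], 1], [[0, 0, 0.8], [0, 0, 0], 1], [[0, 0, 0.2], [0, 0, 0], 1], [[0, 0, 0.2], [0, 0, 0], 1], [[0, 0, 0], [0, 0, 0], 1]]}}

```text
time_s: 25.2
tool_pos: [0.6151, 0.1969, 0.0869]
tcp_rot: [[-0.735, 0.678, 0.0], [0.678, 0.735, 0.0], [-0.0, 0.0, -1.0]]
force: [-0.2, 0.3, -0.2]
gripper_width: 0.0003
```

Run:
```python
from h import *
st()
```

```text
t 25.2 pos [0.6151 0.1969 0.0869] r 0.1557 ang 72.98 yaw 47.29 jt~2.762 Ft 0.25 Fr 0.20 Fz -0.24 w 0.0003
```

>>> {"fn": "servo_tool", "kwargs": {"commands": [[[0, 0, 0.1], [0, 0, 0], 1], [[0, 0, 0.1], [0, 0, 0], 1], [[0, 0, 0.1], [0, 0, 0], 1], [[0, 0, 0.1], [0, 0, 0], 1], [[0, 0, 0], [0, 0, 0], 1]]}}

```text
time_s: 25.7
tool_pos: [0.6151, 0.1971, 0.0832]
tcp_rot: [[-0.735, 0.678, 0.001], [0.678, 0.735, 0.0], [-0.0, 0.001, -1.0]]
force: [-0.2, 0.3, 4.1]
gripper_width: 0.0004
```

Run:
```python
from h import *
st()
```

```text
t 25.7 pos [0.6151 0.1971 0.0832] r 0.1560 ang 73.00 yaw 47.31 jt~2.763 Ft 0.26 Fr 0.20 Fz 4.09 w 0.0004
```

>>> {"fn": "servo_tool", "kwargs": {"commands": [[[0, 0, 0.1], [0, 0, 0], 1], [[0, 0, 0.1], [0, 0, 0], 1], [[0, 0, 0], [0, 0, 0], 1]]}}

```text
time_s: 26.0
tool_pos: [0.6154, 0.1975, 0.0821]
tcp_rot: [[-0.735, 0.678, 0.001], [0.678, 0.735, 0.001], [-0.0, 0.002, -1.0]]
force: [-2.9, -0.3, 11.3]
gripper_width: 0.0006
```

>>> {"fn": "servo_tool", "kwargs": {"commands": [[[0, 0, 0.1], [0, 0, 0], 1], [[0, 0, 0.1], [0, 0, 0], 1], [[0, 0, 0], [0, 0, 0], 1]]}}

```text
time_s: 26.3
tool_pos: [0.6156, 0.1977, 0.0812]
tcp_rot: [[-0.735, 0.678, 0.002], [0.678, 0.735, 0.002], [0.0, 0.003, -1.0]]
force: [-5.3, -0.3, 17.9]
gripper_width: 0.0005
```

>>> {"fn": "servo_tool", "kwargs": {"commands": [[[0, 0, 0.1], [0, 0, 0], 1], [[0, 0, 0.1], [0, 0, 0], 1], [[0, 0, 0], [0, 0, 0], 1]]}}

```text
time_s: 26.6
tool_pos: [0.6159, 0.198, 0.0792]
tcp_rot: [[-0.735, 0.678, 0.002], [0.678, 0.735, 0.002], [-0.0, 0.003, -1.0]]
force: [-4.5, 0.3, 16.9]
gripper_width: 0.0004
```

>>> {"fn": "servo_tool", "kwargs": {"commands": [[[0, 0, -0.4], [0, 0, 0], 1], [[0, 0, -0.6], [0, 0, 0], 1], [[0, 0, -1.5], [0, 0, 0], 1], [[-0.42, -0.91, -2], [0, 0, 0], 1], [[-0.42, -0.91, -2], [0, 0, 0], 1], [[0, 0, -2], [0, 0, 0], 1], [[0, 0, 0], [0, 0, 0], 1]]}}

```text
time_s: 27.3
tool_pos: [0.6106, 0.1778, 0.1652]
tcp_rot: [[-0.734, 0.679, 0.005], [0.679, 0.734, 0.002], [-0.002, 0.005, -1.0]]
force: [0.5, -0.1, 0.1]
gripper_width: 0.0008
```

Run:
```python
from h import *
st();ball('pics/w15.png')
c=cams.read_camera('scene');cv2.imwrite('pics/s15.png',c['img'][...,::-1])
```

```text
t 27.3 pos [0.6106 0.1778 0.1652] r 0.1361 ang 72.44 yaw 47.25 jt~2.753 Ft -0.51 Fr 0.03 Fz 0.11 w 0.0008
[362 210  28  29 577] [376.  223.5] [0.6218 0.218  0.0853] zmax98 0.0886
0.20 [365.1 241.6] 0.25 [367.5 238.9] 0.30 [369.5 236.3] 0.35 [371.2 233.9] 0.40 [372.6 231.6] 0.45 [373.7 229.5] 0.50 [374.6 227.5] 0.55 [375.1 225.6] 0.60 [375.4 223.9] 0.65 [375.4 222.4] 0.70 [375.1 221. ]
```

View pics/w15.png

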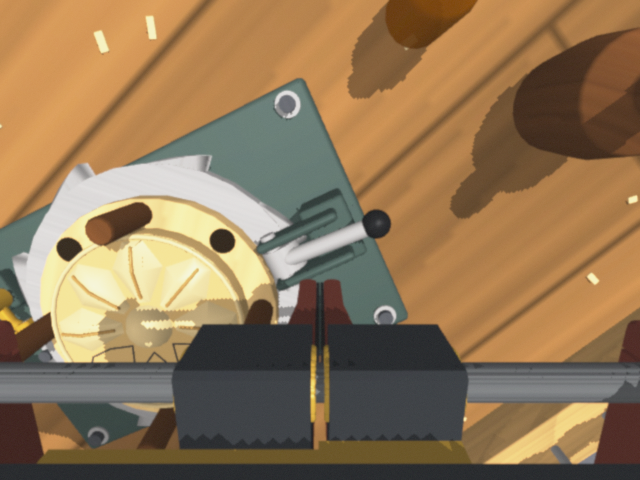

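>>> {"fn": "servo_tool", "kwargs": {"commands": [[[0, 0, -3], [0, 0, 0], 1], [[0, 0, -3], [0, 0, 0], 1], [[-1.3, -2.7, -2], [0, 0, 0], 1], [[-1.3, -2.7, 0], [0, 0, 0], 1], [[-1.3, -2.7, 0], [0, 0, 0], 1], [[-1.3, -2.7, 0], [0, 0, 0], 1], [[-1.3, -2.7, 0], [0, 0, 0], 1], [[-1.3, -2.7, 0], [0, 0, 0], 1], [[-1.3, -2.7, 0], [0, 0, 0], 1], [[0, 0, 0], [0, 0, 0], 1], [[0, 0, 0], [0, 0, 0], 1]]}}

```text
time_s: 28.5
tool_pos: [0.5469, -0.0228, 0.2409]
tcp_rot: [[-0.734, 0.679, -0.001], [0.679, 0.734, 0.0], [0.001, -0.001, -1.0]]
force: [0.2, -0.0, 0.2]
gripper_width: 0.0005
```

Run:
```python
from h import *
st();s,c=wrist('pics/w16.png');W,ok=cloud(c)
m=(ok&(W[...,2]>.1)&(W[...,2]<.13)).astype(np.uint8)
k,l,stt,ce=cv2.connectedComponentsWithStats(m)
for i in range(1,k):
    if stt[i][4]<30: continue
    q=W[l==i]; t=q[q[:,2]>q[:,2].max()-.006]
    p=t.mean(0)[:2]-AX
    print(ce[i].round(1),t.mean(0).round(4),np.hypot(*p).round(4),np.degrees(np.arctan2(p[1],p[0])).round(2))
c=cams.read_camera('scene');cv2.imwrite('pics/s16.png',c['img'][...,::-1])
```

```text
t 28.5 pos [ 0.5469 -0.0228  0.2409] r 0.0743 ang -107.71 yaw 47.25 jt~-0.391 Ft 0.16 Fr -0.04 Fz 0.18 w 0.0005
[406.6  84.8] [0.5083 0.0979 0.1149] 0.0789 140.8
[507.6 187.4] [0.6186 0.1087 0.115 ] 0.078 51.0
[305.3 199.3] [ 0.519  -0.0125  0.1149] 0.0788 -129.84
[405.7 287.1] [ 0.6292 -0.0017  0.115 ] 0.0777 -39.74
```

View pics/w16.png

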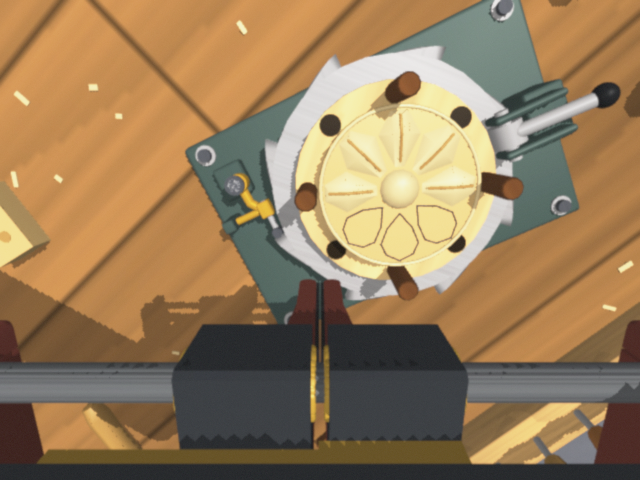

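View pics/s16.png

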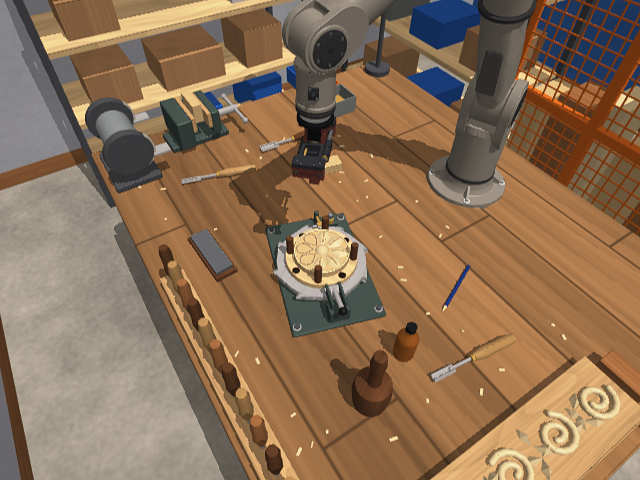

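The dogs average 50.55° against 50.53° before clamping, so the table has not moved. In the wrist view the nose is on the tooth at (280,235) and the lever is down at (605,95). The bystanders have not moved and the arm is clear.

```bash
python3 -c "
from rig import order
print(order.sign_off())"
```

```text
the job is handed in; nothing more can be done
None
```

I turned the table to its next station, seated it on the pawl, pressed the cam lever down and handed the job in at 28.5 s.

- **Turning:** I straddled dog 3 with the fingers and pushed the table from about 0.25 to about 0.93 rad. The wrist camera showed the pawl had dropped behind the next tooth.
- **Seating:** I eased it back slowly and felt the pawl at about 0.80 rad. I then held it there for about 1.6 s, reading 14 to 15.4 N along the push direction.
- **Clamping:** My first press on the lever ball slid towards its outer side twice. I finished by pressing the bar itself, with about 17 N down, which is more than the 10 N given for a hard grip. Afterwards the camera put the lever at about 0.6 rad (give or take 0.05). That is past 0.51, where it grips hard, and short of the 0.73 stop.

**Last checks:**
- The mean dog angle was 50.53° before clamping and 50.55° after, so clamping did not turn the table.
- The pawl nose is still on the tooth face.
- The mallet, oil bottle and other bystanders look unmoved in the scene picture; I did not measure them.
- The gripper was lifted clear, with close to zero force on it.
- While bearing on the pawl, the tool also read a vertical force of about 10 N. I put that down to finger friction on the dog and did not count it.

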